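Sweep the reed plates into the catch tray

ROBOT

A 7-joint arm with a two-finger parallel gripper is mounted at the origin on the work surface. World frame = base frame: x ahead of the robot, y to its left, z up, the work surface at z = 0. Lengths are in mm, angles in degrees, forces in N, time in s.
With the tool pointing down it reaches from about 425 to 1025 mm from the base axis. Payload 9.4 kg.
Tool frame: the origin (TCP) lies midway between the tips of the shut fingers; the grasp point (between the pads) lies 19 mm behind it; z points along the fingers, y is the line along which they close (so a half turn about z gives the same grasp; the last joint's range is limited). The gripper opens to 93 mm and grips with 3 to 60 N. Pads are 15 mm wide; open, the fingers measure 128 mm over their backs; the gripper's body (75 mm by 188 mm) begins 65 mm behind the grasp point.
Start: joints at [71.35, 34.337, -0.143, 91.639, 0.103, 54.024, -4.572], TCP at [178.515, -702.678, 218.618] pointing down, gripper open.
Joint ranges: [-147.43, 147.43], [-19.82, 112.94], [-74.19, 73.91], [6.32, 146.72], [-59.91, 239.91], [6.04, 106.73], [-150.56, 150.56]. Speed limits (degrees/s): [127.2, 127.2, 172.46, 172.46, 180, 180, 180].

INTERFACE

Orientations are given as [roll, pitch, yaw] about the fixed x, y, z axes, in that order (R = Rz(yaw) Ry(pitch) Rx(roll)).
In Python, from rig import env, vision, spotter gives the robot as it stands.
- The arm moves only by the tool step_arm, never from a script. Its argument "moves" is a list of rows, each a list of 5 numbers: the shift along the tool's x, y, z as a fraction of full scale, then the turn about the tool's z as a fraction of full scale, then the gripper command: -1 is shut, 1 is fully open, values between are in proportion. In form: [[x, y, z, turn, hand], ...]. A call has 1 to 8 rows; each row shifts and turns the commanded pose from where the row before left it, along the tool's axes as they then stand; what a row does not reach is not made up. Full scale, the value 1, is 0.5 m for a shift and 360 degrees for a turn. A row lasts 1/8 s, in which the tool goes at most 62.5 mm and 10.7 degrees, less where a joint would pass 70% of its speed; a pose out of reach is approached as far as the arm can. A call with a number of a shift or a turn outside -1 to 1 is refused whole. A call with a gripper value outside its range is refused whole. The fingers move at their own pace and stop on an object; "squeeze" is the grip in N (left out, the last holds). Time passes only in rows, so rows that do not move let the fingers close. It gives the time, the measured TCP pose, the force, the opening and the grip force at its end, in the units of the state.
- env.read_state(): the state, without advancing time (a new reading comes with each control period).
- vision.get_image(name): name is "scene" or "top"; returns a dict with "frame" (420x560x3 uint8, blue, green, red), "z_map" (420x560 float32, mm along the optical axis (not along the pixel's ray), 0 where there is no reading), "intrinsics" (3x3 intrinsics, pixels), "extrinsics" (4x4, takes a point from world to camera coordinates). Camera axes: x right, y down, z forward; pixel columns grow to the right and rows downward; lengths in mm; the calibration is good to about 2 mm. A picture is of the moment at which its call begins.
- env.close_job(): hands the job in; it is judged then, once.
Trained networks look in a picture, given as the dict that the camera call returned (one of the last four; its "shot" number tells which), for a name from the list of things; names that differ only in an ending like _2 or _b are one class to them, and where a whole thing is asked for, a point or a joint stands for the part that bears it (a point fixed in the world has none). Each returns a list of dicts, best first, with "p" (0 to 1); they miss things now and then, are a little off and sometimes report something else, mostly with a low value. They report only what shows in the picture. A call takes as long as a camera call. They do not tell look-alikes from the thing itself.
- spotter.trace(picture, name): "mask" (420x560 bool, what is visible of it) and "point" ([column, row] in pixels, amid what is visible of it).
The state is a dict: "time_s": time; "joint_pos": joint angles; "qvel": joint speeds; "effort": joint torques, N m; "ee_pos": TCP position; "orientation": TCP orientation; "force": force on the tool from outside, world axes, zero at the start; "moment": the same for the moment, N m; "gripper_width": finger opening in mm; "grasp_force": force on a finger pad.
Only numpy, scipy, OpenCV 4.12 (cv2) and the standard library are available. Lean on these libraries where they do the work, as an engineer would, in place of code of your own. Each camera call takes 0.05 s, during which the arm holds its last target. There are 200 camera calls.

TASK

In the accordion workshop, sweep the four loose reed plates off the sorting board over its open end into the empty, undivided tray with the closed fingers. All four must end up in that tray; push them along the board, do not pick any of them up, and leave the pot of pins, the glue bottle and the reed block where they are.

Things in the scene. Friction and masses are not known exactly. Their poses are not given: they have to be found in the camera images.
- board: fixed raised plywood sorting board (16 mm panel on battens), 260 mm along its own x, 320 mm along its own y, flat top 60 mm above the table; origin at the centre of its underside, on the table. Along its two edges at x = -130 and +130 mm (own frame) runs a low wooden fence 8 mm thick and 10 mm high above the board top; the two ends at y = -160 and +160 mm have no fence, and plates can be slid off over them
- tray: empty undivided catch tray, light wood, fixed, at one open end of the board (which one varies): 260 (own x) x 150 (own y) x 24 mm high, walls and floor 3 mm; origin at its underside's centre, 217 mm from the board's centre along the board's + or - y, axes parallel to it. Its nearest 18 mm lie under the overhanging board end (panel underside 44 mm up), so plates slid over the end drop in
- full_tray: the tray against the board's other end, fixed: same outside size and wood as the catch tray, likewise pushed under the board end, but divided into eight compartments filled with finished plates up to 15 mm above the table; origin at the centre of its underside. No plate is to go in here
- plate1: loose aluminium reed plate, flat rectangle 56 x 24 mm and 6 mm thick, 20 g nominal, lying on the board; origin at the centre of its underside, x along its length, z up. The long side starts roughly along the board's x (up to about 0.35 rad off), so broadside to the way to the tray
- plate2: loose aluminium reed plate, flat rectangle 52 x 22 mm and 6 mm thick, 17 g nominal, lying on the board; origin at the centre of its underside, x along its length, z up. The long side starts roughly along the board's x (up to about 0.35 rad off), so broadside to the way to the tray
- plate3: loose aluminium reed plate, flat rectangle 48 x 20 mm and 6 mm thick, 14 g nominal, lying on the board; origin at the centre of its underside, x along its length, z up. The long side starts roughly along the board's x (up to about 0.35 rad off), so broadside to the way to the tray
- plate4: loose aluminium reed plate, flat rectangle 44 x 18 mm and 6 mm thick, 13 g nominal, lying on the board; origin at the centre of its underside, x along its length, z up. The long side starts roughly along the board's x (up to about 0.35 rad off), so broadside to the way to the tray
- pin_pot: loose small clear pot of steel pins, 42 mm across, 29 mm high, 120 g, standing on the board near its far fence; origin at the centre of its underside. Leave it where it is
- glue: loose white glue bottle, 42 mm across, 110 mm high, standing on the table beyond the board; origin at the centre of its underside. Leave it
- reed_block: loose wooden reed block, 30 (own x) x 180 (own y) x 30 mm, lying on the table beyond the board; origin at the centre of its underside. Leave it
Not all that is in view belongs to the job. Leave any blue, purple or red look-alike of the plate2 alone.

How it is judged (in metres and radians):
At the end, for the whole second after the job is handed in: All four plates at rest in the undivided tray: each centre within 125 mm of its middle along its x, 73 mm along its y, under 30 mm above the table. Pin pot, glue bottle and reed block upright (0.2 rad), within 15 mm of their starts (x of plate1 in the frame of tray between -0.125 and 0.125 m and y of plate1 in the frame of tray between -0.073 and 0.073 m and height (world z) of each of plate1, plate2, plate3, plate4 below 0.03 m and linear speed of each of plate1, plate2, plate3, plate4 below 0.03 m/s and x of plate2 in the frame of tray between -0.125 and 0.125 m and y of plate2 in the frame of tray between -0.073 and 0.073 m and x of plate3 in the frame of tray between -0.125 and 0.125 m and y of plate3 in the frame of tray between -0.073 and 0.073 m and x of plate4 in the frame of tray between -0.125 and 0.125 m and y of plate4 in the frame of tray between -0.073 and 0.073 m and distance of each of pin_pot, glue, reed_block from where it was at the start of the episode below 0.015 m and angle between each of pin_pot, glue, reed_block's own z axis and vertical below 0.2 rad); the robot touches nothing.
It fails at once if a reed plate is lifted (its centre more than 20 mm above the board top) (height (world z) of any of plate1, plate2, plate3, plate4 above 0.08 m).
It fails at once if the pin pot is shifted by more than 15 mm or tipped over (distance of pin_pot from where it was at the start of the episode above 0.015 m or angle between pin_pot's own z axis and vertical above 0.3 rad).
It fails at once if the glue bottle is shifted by more than 15 mm or tipped over (distance of glue from where it was at the start of the episode above 0.015 m or angle between glue's own z axis and vertical above 0.3 rad).
It fails at once if the reed block is shifted by more than 15 mm or tipped over (distance of reed_block from where it was at the start of the episode above 0.015 m or angle between reed_block's own z axis and vertical above 0.3 rad).
It also fails if it takes over 72 s, if anything falls off the work surface, if the arm or the gripper's body presses on something with over 40 N, if the wrist force passes 120 N, or if a joint passes its speed limit or range.

## Working session

There is one attempt and no reset: what is moved stays moved. The work goes in short steps, Python scripts to look and compute and a tool call to move; the robot and the scene stay as the last step left them, time stands still between calls to the robot, and variables do not carry over. Pictures are saved under pics/ and viewed, at most 10 in all, crops included, and the job is handed in when it is done.

Besides the shell and the picture viewer there is one more tool, called after ">>>" as name(argument=value, ...), one argument or row to a line, values as JSON. step_arm: Moves the arm, as the interface text tells. Its arguments: {"type":"object","properties":{"moves":{"type":"array","items":{"type":"array","items":{"type":"number","minimum":-1,"maximum":1}}},"squeeze":{"type":"number"}},"required":["moves"]}

```bash
mkdir -p pics
cat > h.py <<'E'
import numpy as np, cv2
from rig import env, vision, spotter
def world(p, mask):
    v,u=np.nonzero(mask&(p["z_map"]>0)); z=p["z_map"][v,u]
    K=np.array(p["intrinsics"]);T=np.array(p["extrinsics"])
    c=np.c_[(u-K[0,2])/K[0,0]*z,(v-K[1,2])/K[1,1]*z,z]
    return (c-T[:3,3])@T[:3,:3]
def rect(w):
    (c,s,a)=cv2.minAreaRect(w[:,:2].astype(np.float32))
    if s[0]<s[1]: s=s[::-1]; a+=90
    return np.round(c,1),np.round(s,1),round((a+90)%180-90,1)
E
python3 - <<'E'
from h import *
for cam in ("top","scene"):
    p=vision.get_image(cam); cv2.imwrite(f"pics/{cam}0.png",p["frame"])
    for n in ["board","tray","full_tray","plate1","plate2","plate3","plate4","pin_pot","glue","reed_block"]:
        for d in spotter.trace(p,n)[:4]:
            w=world(p,d["mask"])
            if len(w)>5:
                zt=np.percentile(w[:,2],[5,50,95]).round(0)
                print(cam,n,round(d["p"],2),np.round(d["point"]),len(w),*rect(w),zt)
s=env.read_state();print(s)
E
```

```text
top board 0.91 [287. 212.] 18977 [530.1   9.6] [341.3 286.5] -82.7 [57. 59. 68.]
top tray 0.67 [394. 201.] 7252 [ 550.4 -216.6] [271.8 141.7] 6.2 [-0.  3. 21.]
top full_tray 0.66 [287. 211.] 19265 [530.7  10.2] [342.6 287.6] -82.8 [57. 59. 68.]
top full_tray 0.62 [178. 226.] 7809 [494.7 233. ] [270.1 156.4] 7.4 [-0.  6. 22.]
top plate1 0.84 [366. 312.] 287 [ 311.3 -153.5] [53.8 22.9] -81.9 [1. 5. 8.]
top plate1 0.82 [162. 339.] 338 [267.4 264. ] [53.  27.9] 25.4 [-1.  4.  7.]
top plate1 0.79 [323. 237.] 207 [454.4 -57.8] [44.1 19.3] 10.5 [62. 64. 67.]
top plate1 0.62 [304. 195.] 321 [540.7 -22.9] [55.5 24.4] 14.8 [61. 65. 67.]
top plate2 0.84 [366. 312.] 287 [ 311.3 -153.5] [53.8 22.9] -81.9 [1. 5. 8.]
top plate2 0.82 [162. 339.] 338 [267.4 264. ] [53.  27.9] 25.4 [-1.  4.  7.]
top plate2 0.79 [323. 237.] 207 [454.4 -57.8] [44.1 19.3] 10.5 [62. 64. 67.]
top plate2 0.62 [304. 195.] 321 [540.7 -22.9] [55.5 24.4] 14.8 [61. 65. 67.]
top plate3 0.84 [366. 312.] 287 [ 311.3 -153.5] [53.8 22.9] -81.9 [1. 5. 8.]
top plate3 0.82 [162. 339.] 338 [267.4 264. ] [53.  27.9] 25.4 [-1.  4.  7.]
top
[... 2612 characters left out ...]

{'time_s': 1.1, 'joint_pos': array([71.34901638, 34.33500405, -0.14178497, 91.63993552,  0.1015134 ,
       54.0235803 , -4.57216248]), 'qvel': array([ 0.0903073 ,  0.02783347, -0.04266227, -0.02259471, -0.08086791,
        0.00749681, -0.05228165]), 'effort': array([ 2.26299735e-04, -7.64847422e+01,  1.49685804e+00, -2.52706844e+01,
       -5.22892177e-02,  1.04923110e-02,  3.62307492e-05]), 'ee_pos': array([ 178.52235438, -702.67131282,  218.64116475]), 'orientation': array([1.79998229e+02, 2.04658978e-03, 1.42555327e+01]), 'force': array([ 0.29250548, -0.08894504, -0.48726838]), 'moment': array([0.02992389, 0.00527474, 0.02305625]), 'grasp_force': 0.0, 'gripper_width': 93.19492911770641}
```

Run:
```python
from h import *
p=vision.get_image("top")
f=p["frame"]; cv2.imwrite("pics/top1.png",cv2.resize(f[90:370,110:450],None,fx=2.1,fy=2.1,interpolation=cv2.INTER_CUBIC))
# height blobs 63..70 on board, and low gaps
K=np.array(p["intrinsics"]);T=np.array(p["extrinsics"])
h=np.full(f.shape[:2],-9.); m=p["z_map"]>0
h[m]=world(p,m)[:,2]
b=((h>63)&(h<67.9)).astype(np.uint8)
n,l,st,c=cv2.connectedComponentsWithStats(cv2.morphologyEx(b,cv2.MORPH_OPEN,np.ones((3,3))))
for i in range(1,n):
    if st[i,4]>40: print(c[i].round(),st[i,4],*rect(world(p,l==i)), np.median(f[l==i],0))
```

```text
[303. 196.] 138 [544.7 -25.2] [42.9 24.3] -5.0 [250. 249. 248.]
[259. 208.] 64 [517.2  67.4] [22.5 16.3] 81.5 [250.  249.5 250. ]
[279. 249.] 57 [435.9  27. ] [20.5 14.9] -61.9 [249. 247. 246.]
```

View pics/top1.png

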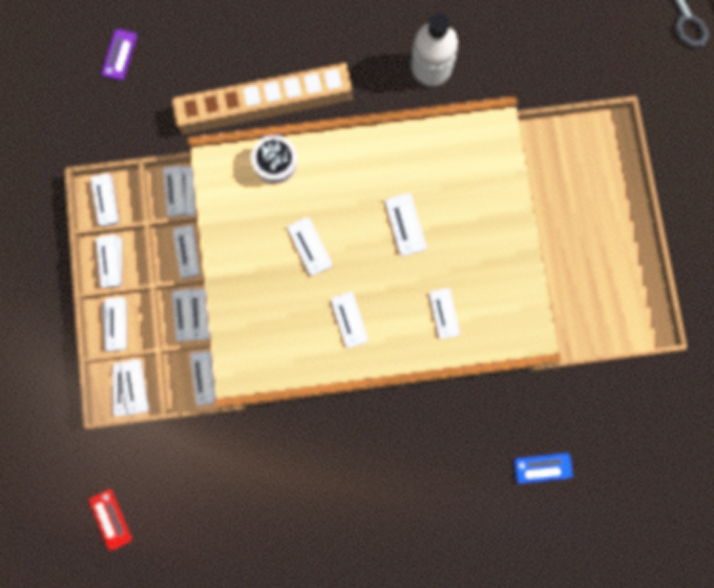

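View pics/scene0.png

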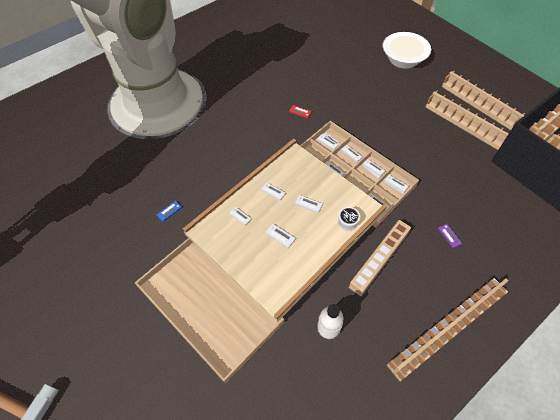

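```bash
cat >> h.py <<'E'
A=np.deg2rad(7.2); C=np.array([522,8.]); X=np.array([np.cos(A),np.sin(A)]); Y=np.array([-np.sin(A),np.cos(A)])
def tob(w): return np.c_[(w[:,:2]-C)@X,(w[:,:2]-C)@Y,w[:,2]]
def plates(cam="top"):
    p=vision.get_image(cam); f=p["frame"]; hsv=cv2.cvtColor(f,cv2.COLOR_BGR2HSV)
    m=p["z_map"]>0; B=np.full(f.shape[:2]+(3,),1e4); B[m]=tob(world(p,m))
    g=(abs(B[...,0])<124)&(B[...,1]<158)&(B[...,1]>-290)&(hsv[...,1]<45)&(hsv[...,2]>110)
    g=cv2.morphologyEx(g.astype(np.uint8),cv2.MORPH_CLOSE,np.ones((5,5)))
    n,l,st,c=cv2.connectedComponentsWithStats(g)
    for i in range(1,n):
        if st[i,4]>60:
            b=B[(l==i)&m]; print(cam,c[i].round(),st[i,4],"board frame",*rect(b),np.percentile(b[:,2],[5,50,95]).round())
    return p
E
python3 - <<'E'
from h import *
p=plates()
for n,k in (("board",0),("tray",0),("full_tray",1)):
    d=spotter.trace(p,n)
    w=world(p,d[min(k,len(d)-1)]["mask"])
    if n=="board": w=w[(w[:,2]>55)]
    b=tob(w); print(n,np.percentile(b[:,:2],[1,99],axis=0).round(),rect(b),rect(b[b[:,2]>66]))
plates("scene")
E
```

```text
top [240. 165.] 394 board frame [94.5 83.6] [49.9 44.2] -4.0 [63. 86. 89.]
top [303. 196.] 379 board frame [ 16.2 -32.7] [60.  27.3] 7.2 [58. 64. 67.]
top [257. 207.] 325 board frame [ 7.3 60.9] [55.3 24.4] 18.5 [59. 64. 67.]
top [321. 239.] 245 board frame [-73.8 -56.3] [46.9 21. ] 4.5 [59. 64. 67.]
top [276. 242.] 291 board frame [-67.7  33.2] [51.  22.5] 10.5 [59. 64. 67.]
board [[-133. -153.]
 [ 123.  160.]] (array([-3.7,  3.6]), array([320.4, 260.8]), 89.7) (array([-3.8,  2.9]), array([319.1, 260.7]), 89.6)
tray [[-134. -287.]
 [ 122. -170.]] (array([  -5.2, -222.9]), array([260.4, 132.6]), -0.3) (array([-132.6, -155.8]), array([0., 0.]), 0.0)
full_tray [[-132.  172.]
 [ 125.  294.]] (array([  1.3, 232.9]), array([269.7, 140.1]), 0.0) (array([-130.4,  163.3]), array([1.9, 0. ]), -4.5)
scene [273. 191.] 227 board frame [-65.8  32.5] [51.  24.2] 11.2 [60. 65. 67.]
scene [308. 204.] 277 board frame [ 9.4 59.6] [54.2 24.7] 16.5 [62. 65. 67.]
scene [240. 216.] 205 board frame [-72.3 -56. ] [49.  21.1] 4.0 [61. 65. 68.]
scene [348. 218.] 436 board frame [92.  86.9] [55.3 39.5] -53.4 [64. 86. 89.]
scene [280. 235.] 360 board frame [ 17.8 -33. ] [58.8 26.7] 8.1 [61. 65. 68.]
```

>>> step_arm(
  moves=[
    [0,0,0,-0.0287,-1],
    [0,0,0,-0.0287,-1],
    [0,0,0,-0.0287,-1],
    [0,0,0,-0.0287,-1],
    [0,0,0,-0.0287,-1],
    [0,0,0,-0.0287,-1],
    [0,0,0,-0.0287,-1],
    [0,0,0,-0.0287,-1],
  ],
  squeeze=10,
)

```text
time_s: 2.4
ee_pos: [178.4, -702.7, 218.6]
orientation: [-180.0, 0.0, 97.2]
force: [-0.5, 0.1, -0.6]
gripper_width: 17.7
grasp_force: 0.0
```

>>> step_arm(
  moves=[
    [0.082,0.055,0,0,-1],
    [0.082,0.055,0,0,-1],
    [0.082,0.055,0,0,-1],
    [0.082,0.055,0,0,-1],
    [0.082,0.055,0,0,-1],
    [0.082,0.055,0,0,-1],
    [0.082,0.055,0,0,-1],
    [0.082,0.055,0,0,-1],
  ],
)

```text
time_s: 3.4
ee_pos: [358.1, -349.3, 218.9]
orientation: [180.0, 0.0, 96.9]
force: [0.8, -0.0, -0.2]
gripper_width: 0.5
grasp_force: 0.0
```

>>> step_arm(
  moves=[
    [0.082,0.055,0,0,-1],
    [0.082,0.055,0,0,-1],
    [0.082,0.055,0,0,-1],
    [0.082,0.055,0,0,-1],
    [0.082,0.055,0,0,-1],
    [0.082,0.055,0,0,-1],
    [0.082,0.055,0,0,-1],
    [0,0,0,0,-1],
  ],
)

```text
time_s: 4.4
ee_pos: [515.7, -38.5, 219.0]
orientation: [179.9, -0.1, 97.2]
force: [-0.4, -0.5, -1.0]
gripper_width: 0.5
grasp_force: 0.0
```

>>> step_arm(
  moves=[
    [0.044,0.028,0,0,-1],
    [0.044,0.028,0,0,-1],
    [0,0,0.08,0,-1],
    [0,0,0.08,0,-1],
    [0,0,0.08,0,-1],
    [0,0,0.05,0,-1],
    [0,0,0.012,0,-1],
    [0,0,0,0,-1],
  ],
)

```text
time_s: 5.4
ee_pos: [536.5, 4.1, 67.9]
orientation: [-180.0, 0.0, 96.9]
force: [-1.5, 0.0, -1.1]
gripper_width: 0.7
grasp_force: 0.0
```

```bash
sed -i 's/^A=.*/A=np.deg2rad(6.9); C=np.array([517.9,11.]); X=np.array([np.cos(A),np.sin(A)]); Y=np.array([-np.sin(A),np.cos(A)])/' h.py
cat >> h.py <<'E'
def tcp():
    e=np.array(env.read_state()["ee_pos"]); print("tcp board",tob(e[None]).round(1))
E
python3 - <<'E'
from h import *
tcp(); p=plates("scene"); cv2.imwrite("pics/s1.png",cv2.resize(p["frame"][90:390,110:430],None,fx=2,fy=2))
E
```

```text
tcp board [[17.7 -9.1 67.9]]
scene [267.  74.] 13138 board frame [-298.9  229.6] [914.7 168.4] -40.6 [282. 476. 548.]
scene [310. 206.] 123 board frame [46.1 21.5] [105.1  32. ] -52.4 [ 60.  65. 169.]
scene [240. 216.] 206 board frame [-68.3 -59.7] [47.9 21.5] 4.6 [60. 65. 68.]
scene [311. 226.] 1167 board frame [55.8 23.5] [158.7 121.6] 86.8 [ 61.  84. 187.]
```

View pics/s1.png

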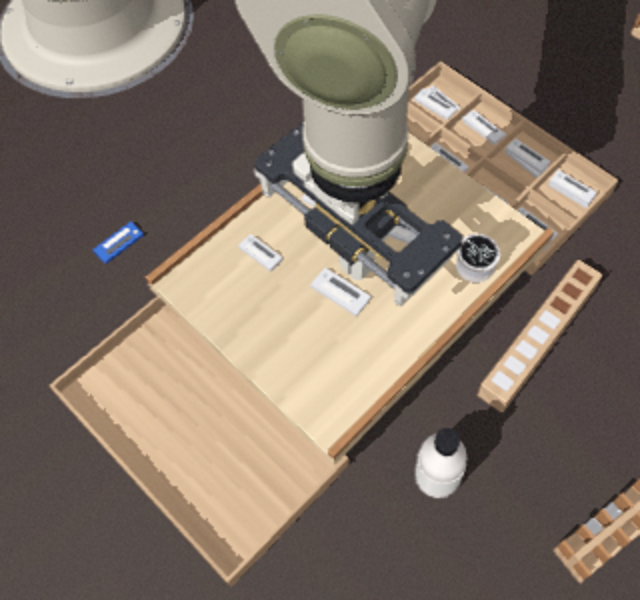

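>>> step_arm(
  moves=[
    [0,0.005,0.011,0,-1],
    [0,0,0,0,-1],
    [-0.02,0,0,0,-1],
    [-0.02,0,0,0,-1],
    [-0.024,0,0,0,-1],
    [-0.024,0,0,0,-1],
    [-0.024,0,0,0,-1],
    [-0.024,0,0,0,-1],
  ],
)

```text
time_s: 6.45
ee_pos: [547.2, -63.6, 62.0]
orientation: [-180.0, -0.0, 96.9]
force: [-0.0, 0.6, 0.3]
gripper_width: 0.4
grasp_force: 0.2
```

Run:
```python
from h import *
tcp(); plates("scene")
```

```text
tcp board [[ 20.1 -77.6  62. ]]
scene [219.  88.] 17749 board frame [-190.5  -46.4] [556.7 156.4] -13.0 [292. 486. 571.]
scene [308. 204.] 269 board frame [13.3 56.1] [53.6 23.4] 19.0 [62. 65. 67.]
scene [348. 218.] 436 board frame [94.5 79.6] [51.3 43. ] -2.3 [63. 86. 89.]
scene [263. 256.] 646 board frame [ 52.5 -92.4] [126.7  45.9] -2.4 [ 61.  67. 180.]
```

>>> step_arm(
  moves=[
    [-0.024,0,0,0,-1],
    [-0.024,0,0,0,-1],
    [-0.024,0,0,0,-1],
    [-0.024,0,0,0,-1],
    [-0.024,0,0,0,-1],
    [-0.024,0,0,0,-1],
    [-0.024,0,0,0,-1],
    [-0.028,0,0,0,-1],
  ],
)

```text
time_s: 7.5
ee_pos: [559.1, -160.7, 62.1]
orientation: [-180.0, -0.0, 96.9]
force: [-0.4, 0.1, -0.4]
gripper_width: 0.4
grasp_force: 0.0
```

Run:
```python
from h import *
tcp(); p=plates("scene"); cv2.imwrite("pics/s2.png",cv2.resize(p["frame"][90:390,110:430],None,fx=2,fy=2))
```

```text
tcp board [[  20.2 -175.4   62.1]]
scene [137. 111.] 25732 board frame [-1006.8    26.5] [2217.5  221.5] -9.7 [317. 508. 598.]
scene [273. 191.] 226 board frame [-62.4  29.2] [52.5 23.9] 8.8 [60. 65. 68.]
scene [308. 204.] 269 board frame [13.2 55.8] [54.  23.9] 18.8 [62. 65. 68.]
scene [348. 218.] 437 board frame [94.  79.5] [52.  43.2] -3.8 [63. 86. 90.]
scene [227. 298.] 423 board frame [  54.  -198.2] [127.7  46.7] 9.4 [  6.  11. 182.]
```

View pics/s2.png

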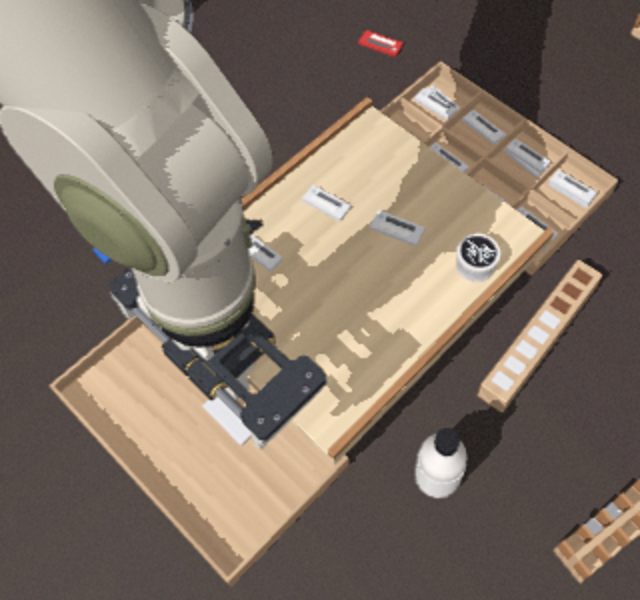

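>>> step_arm(
  moves=[
    [0,0,-0.08,0,-1],
    [0.057,-0.036,0,0,-1],
    [0.057,-0.036,0,0,-1],
    [0.057,-0.036,0,0,-1],
    [0.057,-0.036,0,0,-1],
    [0.057,-0.034,0,0,-1],
    [0,0,0.06,0,-1],
    [0,0,0,0,-1],
  ],
)

```text
time_s: 8.55
ee_pos: [452.7, -28.9, 71.2]
orientation: [-179.9, -0.0, 97.0]
force: [-0.3, -0.6, -0.3]
gripper_width: 0.5
grasp_force: 0.0
```

Run:
```python
from h import *
tcp()
```

```text
tcp board [[-69.5 -31.8  71.2]]
```

>>> step_arm(
  moves=[
    [0,0,0.018,0,-1],
    [0,0,0,0,-1],
    [-0.02,0,0,0,-1],
    [-0.024,0,0,0,-1],
    [-0.024,0,0,0,-1],
    [-0.024,0,0,0,-1],
    [-0.024,0,0,0,-1],
    [-0.024,0,0,0,-1],
  ],
)

```text
time_s: 9.55
ee_pos: [462.0, -99.6, 63.1]
orientation: [-180.0, -0.0, 96.9]
force: [-0.2, 0.5, 0.1]
gripper_width: 0.9
grasp_force: 0.1
```

>>> step_arm(
  moves=[
    [-0.024,0,0,0,-1],
    [-0.024,0,0,0,-1],
    [-0.024,0,0,0,-1],
    [-0.024,0,0,0,-1],
    [-0.024,0,0,0,-1],
    [-0.024,0,0,0,-1],
    [0,0,0,0,-1],
  ],
)

```text
time_s: 10.42
ee_pos: [470.5, -171.3, 63.0]
orientation: [-180.0, 0.0, 96.8]
force: [-0.1, 0.0, 0.2]
gripper_width: 0.5
grasp_force: 0.0
```

Run:
```python
from h import *
tcp(); p=plates("scene")
```

```text
tcp board [[ -68.9 -175.2   63. ]]
scene [110.  92.] 19088 board frame [-339.2  -94.6] [690.8 185.2] -12.3 [313. 486. 573.]
scene [273. 191.] 219 board frame [-62.1  28.7] [52.6 23.9] 9.7 [61. 65. 67.]
scene [308. 204.] 277 board frame [12.9 56.3] [54.3 24.4] 18.5 [61. 65. 68.]
scene [348. 218.] 435 board frame [94.5 79.4] [50.3 42.7] -3.0 [64. 86. 89.]
scene [203. 262.] 346 board frame [ -27.5 -194.3] [132.   67.8] 18.5 [  6. 156. 182.]
scene [225. 298.] 378 board frame [  18.7 -188.5] [60.1 24.5] -0.4 [ 6.  9. 12.]
```

>>> step_arm(
  moves=[
    [0,0,-0.08,0,-1],
    [0.077,0.002,0,0,-1],
    [0.077,0.002,0,0,-1],
    [0.077,0.002,0,0,-1],
    [0.077,0.002,0,0,-1],
    [0.077,0.002,0,0,-1],
    [0.08,0.002,0,0,-1],
    [0,0,0,0,-1],
  ],
)

```text
time_s: 11.48
ee_pos: [448.3, 65.1, 103.3]
orientation: [180.0, -0.1, 97.3]
force: [0.3, 0.3, 1.7]
gripper_width: 0.5
grasp_force: 0.0
```

Run:
```python
from h import *
tcp(); plates("top")
```

```text
tcp board [[-62.7  62.  103.3]]
top [240. 186.] 3751 board frame [-16.8  99. ] [249.5 122.1] 24.3 [470. 547. 670.]
top [336. 162.] 156 board frame [-118.3   -6. ] [20.5 11.1] 89.4 [710. 726. 737.]
```

Descend 41 mm and push plate3 ~237 mm.

>>> step_arm(
  moves=[
    [0,0,0.06,0,-1],
    [0,0,0.021,0,-1],
    [0,0,0,0,-1],
    [-0.024,0,0,0,-1],
    [-0.024,0,0,0,-1],
    [-0.024,0,0,0,-1],
    [-0.024,0,0,0,-1],
    [-0.024,0,0,0,-1],
  ],
)

```text
time_s: 12.52
ee_pos: [455.9, 0.8, 62.7]
orientation: [180.0, 0.0, 96.9]
force: [0.1, 0.1, 0.9]
gripper_width: 0.5
grasp_force: 0.1
```

>>> step_arm(
  moves=[
    [-0.024,0,0,0,-1],
    [-0.024,0,0,0,-1],
    [-0.024,0,0,0,-1],
    [-0.024,0,0,0,-1],
    [-0.024,0,0,0,-1],
    [-0.024,0,0,0,-1],
    [-0.024,0,0,0,-1],
    [-0.024,0,0,0,-1],
  ],
)

```text
time_s: 13.52
ee_pos: [467.4, -94.3, 62.6]
orientation: [-180.0, -0.0, 96.9]
force: [0.4, -0.2, -0.1]
gripper_width: 0.2
grasp_force: 0.0
```

Run:
```python
from h import *
tcp(); p=plates("scene"); cv2.imwrite("pics/s3.png",cv2.resize(p["frame"][90:390,110:430],None,fx=2,fy=2))
```

```text
tcp board [[-62.8 -98.5  62.6]]
scene [173.  76.] 14556 board frame [-974.9  377.7] [2190.1  186.1] -29.2 [293. 476. 554.]
scene [308. 204.] 273 board frame [12.5 55.6] [55.9 24.2] 20.7 [62. 65. 67.]
scene [348. 218.] 435 board frame [94.2 79.3] [50.9 43.2] -2.3 [65. 86. 89.]
scene [231. 234.] 562 board frame [ -28.  -100.9] [122.9  69.9] 0.1 [ 62.  75. 182.]
scene [197. 268.] 204 board frame [ -69.6 -184.3] [48.8 19.8] -6.5 [ 4.  9. 12.]
scene [225. 298.] 378 board frame [  18.8 -188.5] [59.5 24.3] -0.7 [ 6.  9. 12.]
```

View pics/s3.png

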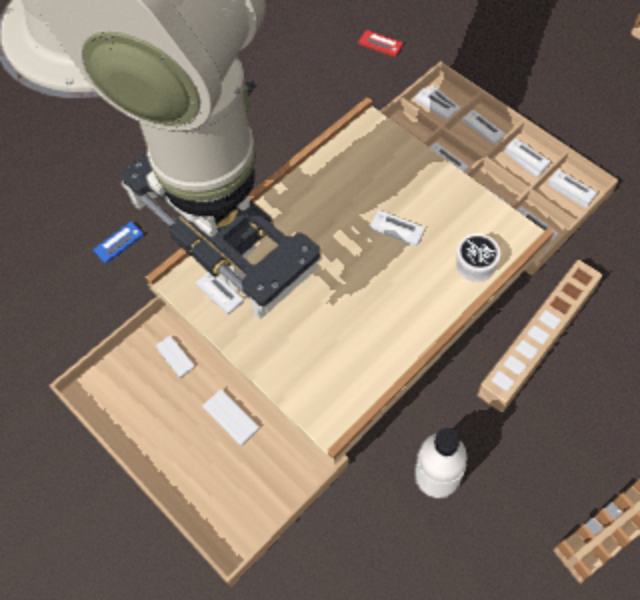

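>>> step_arm(
  moves=[
    [-0.024,0,0,0,-1],
    [-0.03,0,0,0,-1],
    [-0.036,0,0,0,-1],
    [-0.036,0,0,0,-1],
    [-0.03,0,0,0,-1],
    [0,0,0,0,-1],
    [0,0,-0.04,0,-1],
    [0,0,-0.04,0,-1],
  ],
)

```text
time_s: 14.58
ee_pos: [476.4, -170.1, 102.9]
orientation: [-180.0, -0.0, 97.0]
force: [0.8, -0.6, 0.8]
gripper_width: 0.6
grasp_force: 0.0
```

Run:
```python
from h import *
tcp(); p=plates("scene")
```

```text
tcp board [[ -62.9 -174.8  102.9]]
scene [111.  83.] 18702 board frame [-937.6  -64.6] [1887.2  124.1] -7.5 [345. 508. 576.]
scene [308. 204.] 279 board frame [12.4 56.2] [55.2 27.4] 19.6 [61. 65. 68.]
scene [348. 218.] 436 board frame [95. 80.] [49.7 43.8] 1.3 [63. 86. 89.]
scene [202. 258.] 502 board frame [ -31.  -191.2] [142.7  68. ] 13.2 [  7. 192. 222.]
scene [225. 298.] 378 board frame [  19.  -188.5] [59.7 24.4] -0.6 [ 7.  9. 11.]
```

>>> step_arm(
  moves=[
    [0.066,0.019,0,0,-1],
    [0.066,0.019,0,0,-1],
    [0.066,0.019,0,0,-1],
    [0.066,0.019,0,0,-1],
    [0.066,0.019,0,0,-1],
    [0.066,0.019,0,0,-1],
    [0.066,0.019,0,0,-1],
    [0.066,0.018,0,0,-1],
  ],
)

```text
time_s: 15.62
ee_pos: [519.6, 102.0, 102.3]
orientation: [-180.0, -0.0, 97.0]
force: [0.5, 0.5, 0.3]
gripper_width: 0.4
grasp_force: 0.0
```

>>> step_arm(
  moves=[
    [0,0,0,0,-1],
    [0,0,0.06,0,-1],
    [0,0,0,0,-1],
  ],
)

```text
time_s: 16.0
ee_pos: [518.3, 99.4, 71.2]
orientation: [-179.8, 0.1, 96.9]
force: [-0.9, -0.7, -0.5]
gripper_width: 0.4
grasp_force: 0.0
```

Run:
```python
from h import *
tcp(); p=plates("scene"); cv2.imwrite("pics/s4.png",cv2.resize(p["frame"][90:390,110:430],None,fx=2,fy=2))
```

```text
tcp board [[11.1 87.7 71.2]]
scene [320.  59.] 8012 board frame [-174.1  266.2] [613.8 139.8] -48.8 [247. 457. 513.]
scene [284. 152.] 157 board frame [-80.3  78.3] [122.1  40.5] -36.3 [158. 172. 188.]
scene [361. 181.] 84 board frame [100.3  89.6] [63.1 15.7] -88.3 [159. 197. 199.]
scene [331. 205.] 1123 board frame [51.1 68. ] [125.3  91.5] -17.8 [ 61.  86. 174.]
scene [197. 266.] 255 board frame [ -71.5 -182.2] [56.4 23.6] -6.6 [ 5. 11. 31.]
scene [225. 298.] 378 board frame [  18.7 -188.4] [60.1 24.5] -0.5 [ 6.  9. 12.]
```

View pics/s4.png

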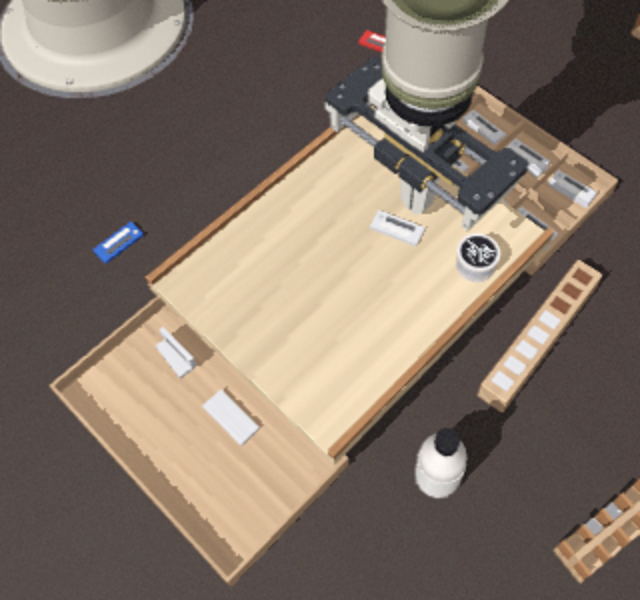

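>>> step_arm(
  moves=[
    [0,0.002,0.017,0,-1],
    [0,0,0,0,-1],
    [-0.02,0,0,0,-1],
    [-0.02,0,0,0,-1],
    [-0.02,0,0,0,-1],
    [-0.024,0,0,0,-1],
    [-0.024,0,0,0,-1],
    [-0.024,0,0,0,-1],
  ],
)

```text
time_s: 17.05
ee_pos: [528.9, 33.9, 64.1]
orientation: [-180.0, 0.0, 96.9]
force: [-0.6, 0.7, -0.1]
gripper_width: 0.7
grasp_force: 0.1
```

>>> step_arm(
  moves=[
    [-0.024,0,0,0,-1],
    [-0.024,0,0,0,-1],
    [-0.024,0,0,0,-1],
    [-0.024,0,0,0,-1],
    [-0.024,0,0,0,-1],
    [-0.024,0,0,0,-1],
    [-0.024,0,0,0,-1],
    [-0.024,0,0,0,-1],
  ],
)

```text
time_s: 18.05
ee_pos: [540.4, -61.3, 64.1]
orientation: [-180.0, 0.0, 96.9]
force: [0.8, -0.1, -0.3]
gripper_width: 0.4
grasp_force: 0.1
```

Run:
```python
from h import *
tcp(); p=plates("scene"); cv2.imwrite("pics/s5.png",cv2.resize(p["frame"][90:390,110:430],None,fx=2,fy=2))
```

```text
tcp board [[ 13.7 -74.5  64.1]]
scene [215.  84.] 17337 board frame [-191.8  -51.2] [545.1 164.1] -12.1 [297. 488. 571.]
scene [348. 218.] 436 board frame [93.7 79.1] [52.7 42.1] -7.6 [64. 86. 89.]
scene [263. 251.] 581 board frame [ 43.8 -79.8] [131.9  65.3] 0.3 [ 61.  67. 181.]
scene [197. 266.] 255 board frame [ -70.7 -182.1] [56.4 23.5] -6.7 [ 5. 11. 30.]
scene [225. 298.] 377 board frame [  18.8 -188.5] [59.2 24.2] -0.5 [ 6.  9. 12.]
```

View pics/s5.png

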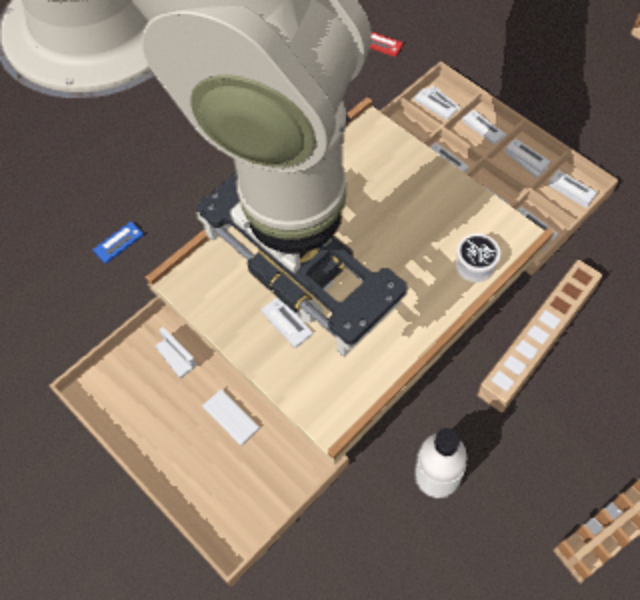

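>>> step_arm(
  moves=[
    [-0.024,0,0.003,0,-1],
    [-0.024,0,0,0,-1],
    [-0.03,0,0,0,-1],
    [-0.036,0,0,0,-1],
    [-0.044,0,0,0,-1],
    [-0.046,0,0,0,-1],
    [0,0,0,0,-1],
    [0,0,-0.06,0,-1],
  ],
)

```text
time_s: 19.1
ee_pos: [551.3, -161.3, 91.3]
orientation: [-179.8, -0.1, 96.9]
force: [0.6, -0.4, 0.2]
gripper_width: 0.8
grasp_force: 0.0
```

>>> step_arm(
  moves=[
    [0,0,-0.1,0,-1],
    [0,0,-0.1,0,-1],
    [0.1,0,0,0,-1],
    [0.1,0,0,0,-1],
    [0.1,0,0,0,-1],
    [0.1,0,0,0,-1],
    [0,0,0,0,-1],
    [0,0,0,0,-1],
  ],
)

```text
time_s: 20.1
ee_pos: [528.3, 36.9, 192.6]
orientation: [-180.0, 0.0, 97.0]
force: [0.0, -0.4, 0.2]
gripper_width: 0.2
grasp_force: 0.0
```

Run:
```python
from h import *
tcp(); p=plates("scene"); cv2.imwrite("pics/s6.png",cv2.resize(p["frame"][200:400,110:390],None,fx=2.8,fy=2.8))
q=vision.get_image("top")
for n in ("pin_pot","glue","reed_block"):
    for d in spotter.trace(q,n)[:1]: print(n,rect(world(q,d["mask"])))
```

```text
tcp board [[ 13.4  24.4 192.6]]
scene [298.  67.] 4845 board frame [-121.5  156. ] [492.5 124.4] -48.0 [330. 456. 543.]
scene [300. 112.] 92 board frame [33.4 -0.5] [48.1 20.1] 37.3 [378. 382. 395.]
scene [256. 126.] 231 board frame [-146.7   69. ] [310.5  42.6] -37.8 [280. 294. 307.]
scene [314. 172.] 634 board frame [14.7 59. ] [232.1  93.2] -30.9 [198. 280. 306.]
scene [348. 218.] 437 board frame [93.2 79.5] [52.9 41.6] -6.1 [64. 86. 89.]
scene [197. 266.] 256 board frame [ -72.4 -182.4] [56.7 23. ] -5.4 [ 4. 11. 30.]
scene [221. 299.] 600 board frame [  12.9 -195.2] [72.  38.4] -1.6 [ 7. 11. 19.]
pin_pot (array([562.2,  89.6]), array([122.9,  27.4]), 25.9)
reed_block (array([680.6, 175.3]), array([74.7, 44.2]), -77.5)
```

View pics/s6.png

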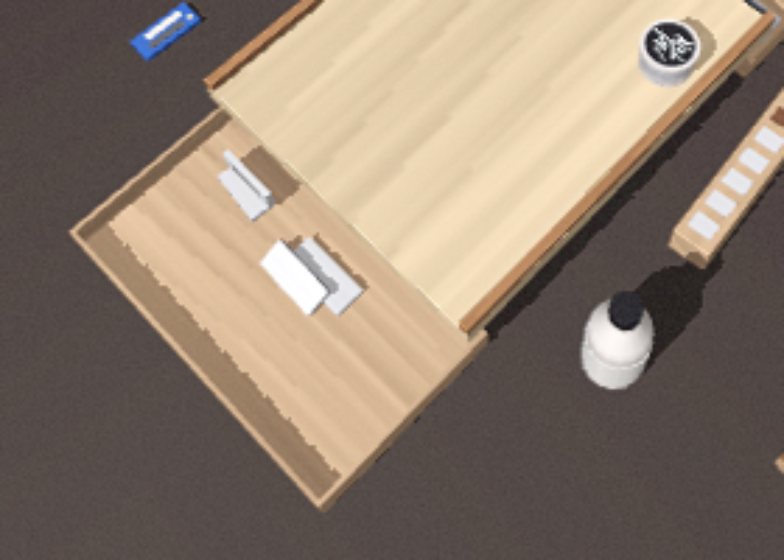

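The last picture shows all four plates in the undivided tray, two of them leaning on another plate. The pot, bottle and block have not moved, and the arm is clear.

```bash
python3 -c "
from rig import env
print(env.close_job())"
```

```text
the job is handed in; nothing more can be done
None
```

I pushed all four reed plates off the board into the undivided tray and handed the job in at about 20 s; the hand-in call gave no verdict. In the last picture the pot, bottle and block were standing where they started, and two of the plates lean on others but look well inside the tray limits.

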